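# Pull the locked probe from its holder and lay it in the cradle

### The arm

A 6-joint arm with a two-finger parallel gripper is mounted at the origin on a cart in front of the work surface, level with it; the furniture and walls round the work are solid. World frame = base frame: x ahead of the robot, y to its left, z up, the work surface at z = 0. Lengths are in mm, angles in rad, forces in N, time in s.
With the tool pointing down it reaches from about 350 to 775 mm from the base axis. Payload 7.3 kg.
Tool frame: the origin (TCP) lies on the mounting face of the last link; the fingertips stand 178 mm ahead of it and the grasp point (between the pads) lies 159 mm ahead of it; z points along the fingers, y is the line along which they close (so a half turn about z gives the same grasp; the last joint's range is limited). The gripper opens to 92 mm and grips with 3 to 60 N. Pads are 19 mm wide; open, the fingers measure 130 mm over their backs; the gripper's body (75 mm by 190 mm) begins 47 mm behind the grasp point.
Start: joints at [-1.386, 0.342, 1.524, -0, 1.275, -0.146], TCP at [170.54, -496.532, 404.741] pointing down, gripper open.
Joint ranges: [-2.53, 2.53], [-0.77, 2.02], [0.04, 2.7], [-1, 4.14], [0.28, 2.66], [-3.11, 3.11]. Speed limits (rad/s): [2.57, 2.57, 3.14, 3.14, 3.14, 3.14].

### API

Orientations are given as [roll, pitch, yaw] about the fixed x, y, z axes, in that order (R = Rz(yaw) Ry(pitch) Rx(roll)).
In Python, from plant import bot, eyes gives the robot as it stands (bot), with the cameras (eyes).
- The arm moves only by the shell command python3 shift.py 'ROWS'. ROWS is a JSON list of rows, 1 to 5 of them, each of 5 numbers: the finger opening in mm, then dx, dy, dz in mm, then a turn about the tool's z in rad; each row is the pose to reach, as a shift and turn from the pose commanded when the command began, along the tool's axes at that moment; what a row does not reach only later rows make up. A row lasts 1/8 s, in which the tool goes at most 62.5 mm and 0.188 rad, less where a joint would pass 70% of its speed; a pose out of reach is approached as far as the arm can. The fingers move at their own pace and stop on an object; the grip force is fixed at half the most. Time passes only in rows, so rows that do not move let the fingers close. It prints the time, the measured TCP pose, the force, the opening and the grip force at its end.
- bot.get_obs(): the state, without advancing time (a new reading comes with each control period).
- eyes.capture(name): name is "side" or "top"; returns a dict with "color" (400x640x3 uint8, red, green, blue), "K" (3x3 intrinsics, pixels), "R" (3x3) and "t" (3): a world point X has camera coordinates R X + t. Camera axes: x right, y down, z forward; pixel columns grow to the right and rows downward; lengths in mm; the calibration is good to about 2 mm. A picture is of the moment at which its call begins. There is no depth.
- bot.close_job(): hands the job in; it is judged then, once.
The state is a dict: "time": time; "joint_positions": joint angles; "dq": joint speeds; "tau": joint torques, N m; "tool_pos": TCP position; "tcp_rot": TCP orientation; "contact_force": force on the tool from outside, world axes, zero at the start; "moment": the same for the moment, N m; "grip_width": finger opening in mm; "finger_force": force on a finger pad.
Only numpy, scipy, OpenCV 4.12 (cv2) and the standard library are available. Lean on these libraries where they do the work, as an engineer would, in place of code of your own. Each camera call takes 0.05 s, during which the arm holds its last target. There are 200 camera calls.

### The job

Slide the holder's transport lock fully open to its end stop, then pull the tall slim probe up out of its socket and set it down on the sloping rest, tip down at the small stop plate, and let go of it. Take it again round its middle and lay it level in the flat cradle, lying in both notches with its tip close to the end plate, let go and leave it there with the lock still open. Leave the other two tools in their sockets and both rolls of tape and the weight where they stand.

Things in the scene. Friction and masses are not known exactly. Their poses are not given: they have to be found in the camera images.
- probe: The probe to fetch: slim straight round bar, 190 mm long, 16 mm diameter, 0.06 to 0.13 kg. Origin at its lower tip, z axis towards its top. Lowest 12 mm tapered; collar of 32 mm diameter 48 to 56 mm from the tip; plain bar from 56 to 178 mm; then a 10 mm pin. In the holder its tip is 48 mm below the block's top and it stands 142 mm above it, twice as tall as the other two tools.
- probe_top (a point): Middle of the probe's top end, 190 mm from its tip.
- bulb_tool: Short tool with a round bulging handle (26 mm diameter), stands 70 mm above the holder's top; same collar and shaft as the probe. Stays in its socket. Origin at its lower tip, z up.
- square_tool: Short tool with a square 20 mm handle, stands 68 mm above the holder's top; same collar and shaft. Stays in its socket. Origin at its lower tip, z up.
- holder: Wooden block, fixed, 68 x 190 x 75 mm (x, y, z), origin under its middle on the table. Three upright 19 mm sockets, 60 mm deep, in a row along its y at y = -60, 0, +60 mm, x = 0; each holds a tool hanging by its collar on the top face; which tool is where varies. An arm at the back (x = 27 mm) carries the lock bar out to y = -175 mm.
- lock (a joint): Transport lock: a steel bar with three teeth over the tools' collars (85 to 90 mm above the table) that keep them from being pulled out. It slides along the holder's -y, away from the sockets: 0 = locked, 0.030 m = end stop, fully open. Friction about 2 N; it stays where it is left.
- lock_grip (a point): On the lock's grip, an upright grey tab at the bar's -y end, 14 mm thick in the holder's x, 26 mm wide in its y, from 90 to 134 mm above the table; this point is in its middle, 118 mm above the table. It moves with the lock.
- rest: Sloping rest, fixed: base 80 x 170 x 12 mm, origin under its middle. Two V-notches (90 degrees, 42 mm wide at the mouth, 14 mm long) hold the probe in the plane x = 0, rising at 45 degrees towards +y, tip down at a small stop plate. Notch middles 25 and 118 mm from the tip; rims 10 mm above the probe's axis; between them the bar is free to be gripped.
- rest_tip (a point): Where the middle of the probe's tip lies on the sloping rest: rest frame (0, -55, 34) mm. The stop plate's face is 2 mm beyond it.
- rest_end (a point): Where the probe's top end lies on the sloping rest: 190 mm from rest_tip, up at 45 degrees towards the rest's +y; rest frame (0, 79, 168) mm.
- cradle: Level cradle, fixed: base 80 x 170 x 12 mm, origin under its middle. Two V-notches as on the rest, 25 and 118 mm from the tip, hold the probe level along the cradle's y axis, its axis 58 mm above the table; an 82 mm high end plate stands at the tip end (-y).
- cradle_tip (a point): Where the middle of the probe's tip lies in the cradle: cradle frame (0, -78, 58) mm. The end plate's face is 2 mm beyond it.
- cradle_end (a point): Where the probe's top end lies in the cradle: 190 mm from cradle_tip along the cradle's +y, at the same height.
- masking_tape: Narrow roll of masking tape lying flat, 100 mm across, 25 mm high; origin under its middle. Stays.
- scale_weight: Small pale scale weight with a knob, 38 mm diameter, 40 mm high; origin under its middle. Stays.
- wide_tape: Wide roll of brown packing tape lying flat, 96 mm across, 48 mm high; origin under its middle. Stays.

How it is judged:
By the outcome, as a careful person would: the job done as asked, in the order asked, and still so for the second after the job is handed in, with the robot touching nothing.
It also fails if it takes over 72 s, if anything falls off the work surface, if the arm or the gripper's body presses on something with over 40 N, if the wrist force passes 120 N, or if a joint passes its speed limit or range.

## Working session

There is one attempt and no reset: what is moved stays moved. The work goes in short steps, Python scripts to look and compute and a shell command to move; the robot and the scene stay as the last step left them, time stands still between calls to the robot, and variables do not carry over. Pictures are saved under pics/ and viewed, at most 10 in all, crops included, and the job is handed in when it is done.

```bash
ls; mkdir -p pics
python3 - <<'E'
from plant import bot, eyes
import cv2
o=bot.get_obs();print({k:o[k] for k in('time','tool_pos','tcp_rot','grip_width')})
for n in('side','top'):
    c=eyes.capture(n);cv2.imwrite(f'pics/{n}0.png',c['color'][:,:,::-1]);print(n,c['K'].tolist(),c['R'].round(4).tolist(),c['t'].round(1).tolist(), (-c['R'].T@c['t']).round(0))
E
```

```text
pics
plant.py
shift.py
{'time': 0.0, 'tool_pos': array([ 170.52420121, -496.38546585,  404.04494467]), 'tcp_rot': array([-3.14004492e+00, -2.13153395e-04,  3.30823837e-01]), 'grip_width': 91.77776670601875}
side [[419.7940297245618, 0.0, 323.3796732519041], [0.0, 419.7940297245618, 199.8864901207164], [0.0, 0.0, 1.0]] [[-0.9876, -0.1561, -0.0168], [-0.0705, 0.5365, -0.8409], [0.1403, -0.8293, -0.5409]] [535.5, 222.7, 870.0] [423. 686. 667.]
top [[366.881207852076, 0.0, 321.3003439290756], [0.0, 366.881207852076, 201.10831386563365], [0.0, 0.0, 1.0]] [[0.0109, -0.9996, -0.0258], [-0.9896, -0.007, -0.1438], [0.1436, 0.0271, -0.9893]] [-102.5, 575.8, 994.5] [ 428. -125. 1064.]
```

View pics/side0.png

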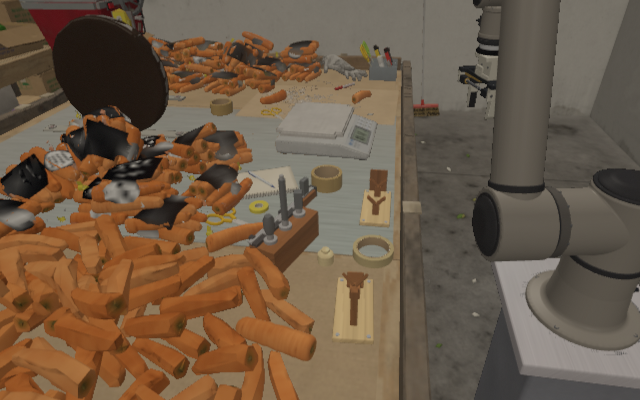

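View pics/top0.png

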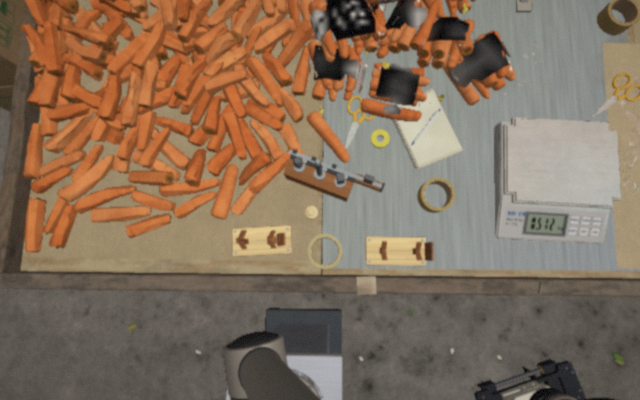

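Side: holder near (285,235), two stands at (375,200) and (355,305). Top: holder near (335,172), stands at (262,240) and (400,250). I'll zoom in on both.

Run:
```python
import cv2,numpy as np
s=cv2.imread('pics/side0.png');t=cv2.imread('pics/top0.png')
a=cv2.resize(s[160:350,235:405],None,fx=3,fy=3,interpolation=cv2.INTER_CUBIC)
cv2.imwrite('pics/sz.png',a)
cv2.imwrite('pics/tz.png',cv2.resize(t[140:275,220:460],None,fx=3.33,fy=3.33,interpolation=cv2.INTER_CUBIC))
```

```text
(no output)
```

View pics/sz.png

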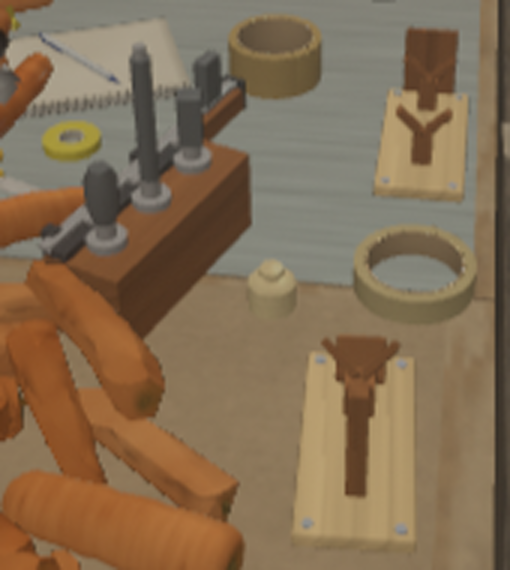

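View pics/tz.png

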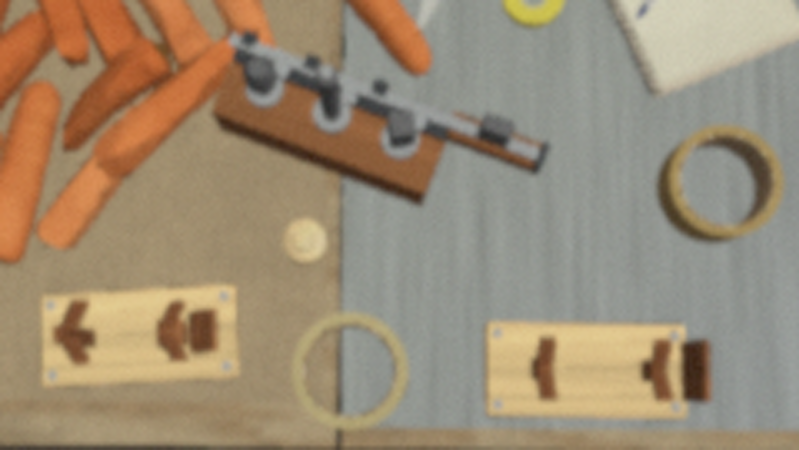

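Crops: in the top view, left is the sloping rest (stop plate at its right, −y) and right is the cradle (end plate at −y). The holder carries bulb, probe (middle) and square from +y to −y, with the lock tab at crop (495,128). Next I measure.

```bash
cat > h.py <<'E'
import numpy as np,cv2
from plant import bot, eyes
def ray(c,p):
    d=c['R'].T@np.linalg.solve(c['K'],[p[0],p[1],1]);return -c['R'].T@c['t'],d/np.linalg.norm(d)
def plane(c,p,z):
    o,d=ray(c,p);return o+d*(z-o[2])/d[2]
def tri(cs,ps):
    A=np.zeros((3,3));b=np.zeros(3)
    for c,p in zip(cs,ps):
        o,d=ray(c,p);M=np.eye(3)-np.outer(d,d);A+=M;b+=M@o
    return np.linalg.solve(A,b)
def proj(c,X):
    q=c['K']@(c['R']@np.asarray(X,float)+c['t']);return q[:2]/q[2]
E
python3 - <<'E'
from h import *
s=eyes.capture('side');t=eyes.capture('top')
S=lambda u,v:(235+(u+.5)/3-.5,160+(v+.5)/3-.5)
T=lambda u,v:(220+(u+.5)/3.33-.5,140+(v+.5)/3.33-.5)
for n,a,b in[('bulbcollar',(105,237),(264,92)),('probecollar',(151,195),(331,112)),('sqcollar',(193,158),(400,140))]:
    print(n,tri([s,t],[S(*a),T(*b)]).round(1),plane(t,T(*b),83).round(1),plane(s,S(*a),83).round(1))
print('probetop side/top @169..',tri([s,t],[S(139,48),T(325,86)]).round(1))
print('tab top', plane(s,S(208,58),134).round(1),plane(t,T(495,125),134).round(1))
hsv=cv2.cvtColor(t['color'],cv2.COLOR_RGB2HSV)
for n,(x0,y0,x1,y1) in{'rest':(225,220,298,262),'cradle':(360,230,438,272)}.items():
    for k,c in(('top',t),('side',s)):
        if k=='side': x0,y0,x1,y1={'rest':(328,265,378,345),'cradle':(355,185,394,228)}[n]
        rgb=c['color'].astype(int);H=cv2.cvtColor(c['color'],cv2.COLOR_RGB2HSV)
        if k=='top' : print(n,H[y0+22,x0+15:x1:8].tolist(),H[y0+2,x0+2:x0+9:4].tolist())
        m=((rgb[...,0]>185)&(rgb[...,2]<190)&(rgb[...,0]-rgb[...,2]>45)).astype(np.uint8)
        w=np.zeros_like(m);w[y0:y1,x0:x1]=m[y0:y1,x0:x1]
        w=cv2.morphologyEx(w,cv2.MORPH_OPEN,np.ones((3,3)))
        P=np.argwhere(w)[:,::-1]
        if len(P)<20: print(n,k,'few');continue
        hull=cv2.convexHull(P.astype(np.float32))[:,0]
        W=np.array([plane(c,p,12)[:2] for p in hull],np.float32)
        print(n,k,len(P),cv2.minAreaRect(W))
E
```

```text
bulbcollar [666.9 -35.5  81.4] [663.9 -36.1  83. ] [668.9 -33.9  83. ]
probecollar [647.3 -91.5  82.5] [647.3 -91.5  83. ] [647.  -90.8  83. ]
sqcollar [ 624.9 -148.2   81.2] [ 624.3 -148.2   83. ] [ 624.7 -145.7   83. ]
probetop side/top @169.. [641.9 -90.8 214.9]
tab top [ 625.1 -222.   134. ] [ 626.3 -220.4  134. ]
rest [[11, 146, 119], [17, 109, 150], [20, 96, 208], [20, 97, 208], [11, 151, 128], [12, 150, 104], [20, 97, 206], [19, 79, 161]] [[19, 75, 159], [19, 77, 162]]
rest top 1075 ((467.00799560546875, 73.29165649414062), (78.60338592529297, 166.33395385742188), 3.9324445724487305)
rest side few
cradle [[20, 96, 208], [12, 153, 122], [20, 94, 208], [20, 94, 206], [20, 94, 206], [11, 145, 95], [20, 95, 193], [11, 139, 99]] [[48, 9, 149], [60, 5, 146]]
cradle top 1231 ((441.31488037109375, -306.4896545410156), (75.7716064453125, 158.5153350830078), 0.552632212638855)
cradle side few
```

Run:
```python
from h import *
s=eyes.capture('side');t=eyes.capture('top')
S=lambda u,v:(235+(u+.5)/3-.5,160+(v+.5)/3-.5)
T=lambda u,v:(220+(u+.5)/3.33-.5,140+(v+.5)/3.33-.5)
for n,f,c,pts in[('cr top',T,t,[(487,321),(685,325),(687,417),(487,413)]),('rest top',T,t,[(41,297),(235,285),(238,377),(43,386)]),
  ('cr side',S,s,[(389,91),(468,96),(462,190),(374,187)]),('rest side',S,s,[(311,353),(414,356),(414,536),(295,533)])]:
    W=np.array([plane(c,f(*p),12)[:2] for p in pts]);print(n,W.round(0).tolist(),W.mean(0).round(1),cv2.minAreaRect(W.astype(np.float32)))
# rest: mask edges per column for yaw
for n,x0,x1,y0,y1 in(('rest',238,285,222,262),('cradle',372,420,232,272)):
    r=t['color'].astype(int);m=(r[...,0]>175)&(r[...,0]-r[...,2]>55)
    U=[];L=[]
    for x in range(x0,x1):
        k=np.flatnonzero(m[y0:y1,x])+y0
        if len(k)>5:U.append(plane(t,(x,k[0]-.5),12)[:2]);L.append(plane(t,(x,k[-1]+.5),12)[:2])
    for e in(U,L):
        e=np.array(e);q=np.polyfit(e[:,1],e[:,0],1);print(n,'slope dx/dy',q.round(4),'x at mid',np.polyval(q,e[:,1].mean()).round(1),e[:,1].mean().round(1))
    rr=[np.flatnonzero(m[y,x0-15:x1+25])+x0-15 for y in range(y0+6,y1-6)]
    print([(plane(t,(k[0]-.5,y0+6+i),12)[1].round(),plane(t,(k[-1]+.5,y0+6+i),12)[1].round()) for i,k in enumerate(rr) if len(k)>5][::4])
# holder: edges of tab, wide etc
for n,p in[('weight',(305,240)),('mask tape',(350,370)),('wide',(722,182))]: print(n,plane(t,T(*p),{'weight':38,'mask tape':25,'wide':48}[n]).round(0))
```

```text
cr top [[481.0, -225.0], [479.0, -393.0], [402.0, -392.0], [403.0, -224.0]] [ 441.5 -308.6] ((441.59747314453125, -308.5681457519531), (168.21705627441406, 77.6573715209961), 89.52503204345703)
rest top [[498.0, 160.0], [510.0, -8.0], [431.0, -12.0], [422.0, 155.0]] [465.4  73.9] ((465.9659118652344, 74.13397979736328), (78.79890441894531, 168.6721649169922), 3.2275266647338867)
cr side [[480.0, -388.0], [402.0, -389.0], [403.0, -229.0], [481.0, -223.0]] [ 441.4 -307.4] ((441.2206115722656, -306.0936584472656), (165.7049560546875, 77.78279113769531), 89.68533325195312)
rest side [[509.0, -6.0], [433.0, -13.0], [423.0, 150.0], [498.0, 159.0]] [466.   72.3] ((465.6626281738281, 72.5758285522461), (76.45732879638672, 167.5106964111328), 3.73163104057312)
rest slope dx/dy [-7.100000e-02  5.122559e+02] x at mid 506.8 76.6
rest slope dx/dy [-6.350000e-02  4.303892e+02] x at mid 425.7 73.7
[(np.float64(150.0), np.float64(-9.0)), (np.float64(161.0), np.float64(-9.0)), (np.float64(161.0), np.float64(-9.0)), (np.float64(160.0), np.float64(-10.0)), (np.float64(157.0), np.float64(-64.0)), (np.float64(156.0), np.float64(-64.0)), (np.float64(156.0), np.float64(-65.0))]
cradle slope dx/dy [1.900000e-02 4.853833e+02] x at mid 479.5 -308.7
cradle slope dx/dy [-1.150000e-02  3.985808e+02] x at mid 402.1 -307.3
[(np.float64(-224.0), np.float64(-390.0)), (np.float64(-224.0), np.float64(-390.0)), (np.float64(-226.0), np.float64(-387.0)), (np.float64(-226.0), np.float64(-387.0)), (np.float64(-223.0), np.float64(-386.0)), (np.float64(-226.0), np.float64(-386.0)), (np.float64(-226.0), np.float64(-391.0))]
weight [547. -69.  38.]
mask tape [ 438. -108.   25.]
wide [ 597. -418.   48.]
```

```bash
cat > d.py <<'E'
import sys
from h import *
from scipy.spatial.transform import Rotation as Ro
x,y,z,yaw=map(float,sys.argv[1:5]);o=bot.get_obs()
R=Ro.from_euler('xyz',o['tcp_rot']).as_matrix()
w=np.arctan2(R[1,0],R[0,0]);c=Ro.from_euler('xyz',[np.pi,0,w]).as_matrix()
print('t',round(o['time'],2),'pos',o['tool_pos'].round(1),'yaw',w.round(3),'F',o['contact_force'].round(1),'w',round(o['grip_width'],1),'j',o['joint_positions'].round(2))
print('shift',(c.T@(np.array([x,y,z])-o['tool_pos'])).round(1),'turn',round(w-yaw,3))
E
python3 shift.py '[[92,60,-13,0,-0.18],[92,120,-26,0,-0.36],[92,180,-39,0,-0.54],[92,240,-52,0,-0.72],[92,300,-65,0,-0.885]]'; python3 d.py 626.5 -221.2 281 1.216
```

```text
time: 0.92
tool_pos: [434.7, -336.4, 404.8]
tcp_rot: [3.141, 0.0, 1.221]
contact_force: [-0.8, -1.3, 0.6]
grip_width: 91.9
finger_force: 0.0
t 0.93 pos [ 434.7 -336.4  404.8] yaw 1.221 F [-0.8 -1.3  0.6] w 91.9 j [-0.8   0.39  1.46 -0.    1.3  -0.45]
shift [173.9 140.8 123.8] turn 0.005
```

```bash
python3 shift.py '[[92,46,36,0,0],[92,92,72,0,0],[92,134,108,0,0],[92,172,137,0,0],[92,172,137,0,0]]';python3 shift.py '[[92,0,0,0,0]]'; python3 d.py 626.5 -221.2 281 1.216
```

```text
time: 1.55
tool_pos: [623.5, -221.5, 403.6]
tcp_rot: [-3.141, -0.001, 1.22]
contact_force: [0.4, -0.1, -0.1]
grip_width: 91.7
finger_force: 0.0
time: 1.68
tool_pos: [621.2, -224.1, 404.2]
tcp_rot: [-3.141, 0.0, 1.216]
contact_force: [0.1, 0.7, 0.3]
grip_width: 91.5
finger_force: 0.0
t 1.68 pos [ 621.2 -224.1  404.2] yaw 1.216 F [0.1 0.7 0.3] w 91.5 j [-0.46  0.6   1.1  -0.    1.44 -0.11]
shift [  4.5   4.  123.2] turn 0.0
```

```bash
python3 shift.py '[[92,4,4,50,0],[92,4,4,90,0],[92,4,4,122,0],[92,4,4,122,0],[92,4,4,122,0]]'; python3 d.py 626.5 -221.2 281 1.216
python3 - <<'E'
from h import *
a=[]
for n in('side','top'):
    c=eyes.capture(n);u,v=map(int,proj(c,[626,-221,110]));a.append(cv2.resize(c['color'][v-50:v+50,u-65:u+65,::-1],None,fx=3,fy=3,interpolation=2))
cv2.imwrite('pics/lock1.png',np.hstack(a))
E
```

```text
time: 2.3
tool_pos: [626.4, -222.6, 284.6]
tcp_rot: [3.139, 0.0, 1.215]
contact_force: [0.1, -0.1, 0.6]
grip_width: 91.9
finger_force: 0.0
t 2.3 pos [ 626.4 -222.6  284.6] yaw 1.215 F [ 0.1 -0.1  0.6] w 91.9 j [-0.46  0.7   1.26 -0.    1.18 -0.1 ]
shift [ 1.3 -0.4  3.6] turn -0.001
```

View pics/lock1.png

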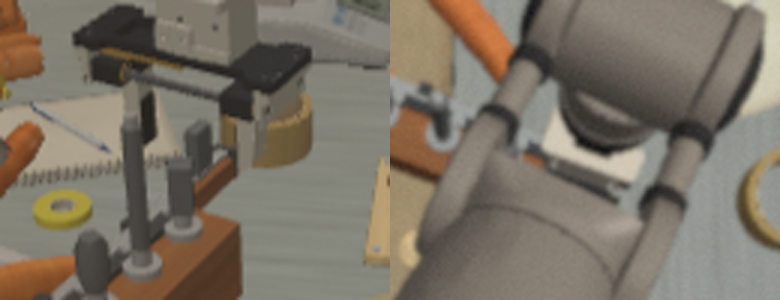

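Left half (side view): the fingers straddle the tab, which is at crop (200,145), with fingers at (143,110) and (248,135). Closing, then sliding along −y of the holder (tool −x).

```bash
python3 shift.py '[[50,0,0,2,0],[10,0,0,2,0],[5,0,0,2,0],[5,0,0,2,0],[5,0,0,2,0]]';  python3 d.py 616 -249.3 281 1.216
```

```text
time: 3.02
tool_pos: [626.6, -221.6, 280.7]
tcp_rot: [3.142, 0.0, 1.216]
contact_force: [1.0, -0.2, 0.3]
grip_width: 46.1
finger_force: 0.0
t 3.02 pos [ 626.6 -221.6  280.7] yaw 1.216 F [ 1.  -0.2  0.3] w 46.1 j [-0.46  0.7   1.26 -0.    1.18 -0.1 ]
shift [-29.6  -0.3  -0.3] turn -0.0
```

```bash
python3 shift.py '[[5,0,0,0,0],[5,0,0,0,0],[5,0,0,0,0],[5,0,0,0,0],[5,0,0,0,0]]';  python3 shift.py '[[5,-8,0,0,0],[5,-16,0,0,0],[5,-24,0,0,0],[5,-30,0,0,0],[5,-33,0,0,0]]'; python3 shift.py '[[5,0,0,0,0],[5,0,0,0,0]]'; python3 d.py 616 -249.3 281 1.216
```

```text
time: 3.65
tool_pos: [626.2, -221.5, 280.6]
tcp_rot: [-3.14, -0.0, 1.216]
contact_force: [-3.6, 1.5, 1.9]
grip_width: 13.5
finger_force: 30.0
time: 4.28
tool_pos: [617.0, -245.7, 280.4]
tcp_rot: [-3.139, -0.015, 1.217]
contact_force: [9.8, 36.1, 3.3]
grip_width: 13.9
finger_force: 30.0
time: 4.53
tool_pos: [617.1, -245.5, 280.5]
tcp_rot: [-3.14, -0.013, 1.218]
contact_force: [6.9, 30.6, 4.0]
grip_width: 13.8
finger_force: 30.0
t 4.53 pos [ 617.1 -245.5  280.5] yaw 1.218 F [ 6.9 30.6  4. ] w 13.8 j [-0.5   0.7   1.26  0.01  1.18 -0.15]
shift [-4.   0.3 -0.5] turn 0.002
```

```bash
python3 shift.py '[[5,5,0,0,0],[60,5,0,0,0],[60,5,0,0,0],[60,5,0,0,0],[60,5,0,0,0]]'; python3 d.py 616 -249.3 281 1.216
python3 - <<'E'
from h import *
c=eyes.capture('side');u,v=map(int,proj(c,[616,-245,110]));cv2.imwrite('pics/lock2.png',cv2.resize(c['color'][v-45:v+55,u-70:u+60,::-1],None,fx=5,fy=5,interpolation=2));print(u-70,v-45)
E
```

```text
time: 5.15
tool_pos: [616.7, -248.4, 280.7]
tcp_rot: [3.141, 0.0, 1.215]
contact_force: [-1.1, -0.8, -0.3]
grip_width: 49.1
finger_force: 0.0
t 5.15 pos [ 616.7 -248.4  280.7] yaw 1.215 F [-1.1 -0.8 -0.3] w 49.1 j [-0.5   0.7   1.26 -0.    1.18 -0.14]
shift [-1.1 -0.4 -0.3] turn -0.001
239 137
```

View pics/lock2.png

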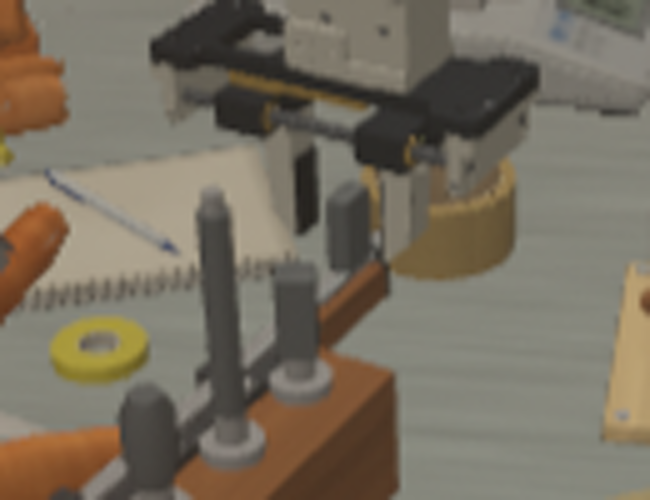

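The view shows the tab at crop (348,225), top (348,188), now near the bar end. I'll compute its position.

Run:
```python
from h import *
s=eyes.capture('side')
f=lambda u,v,k,a,b:(a+(u+.5)/k-.5,b+(v+.5)/k-.5)
ey=np.array([.347,.938])
H=np.array([646,-91.4])
for n,p in(('before',f(208,58,3,235,160)),('after',f(350,190,5,239,137))):
    w=plane(s,p,134);print(n,w.round(1),'holder y',((w[:2]-H)@ey).round(1))
# robust: shift by template match of tab patch
b=cv2.imread('pics/side0.png');a=s['color'][:,:,::-1].copy()
T=b[176:196,298:310];r=cv2.matchTemplate(a[150:210,285:335],T,cv2.TM_CCOEFF_NORMED);_,v,_,l=cv2.minMaxLoc(r);print(v,l[0]+285-298,l[1]+150-176)
for d in(20,24,27,30,33): print(d,(proj(s,[626.7-d*.347,-221.4-d*.938,115])-proj(s,[626.7,-221.4,115])).round(1))
```

```text
before [ 625.1 -222.   134. ] holder y -129.8
after [ 617.7 -246.   134. ] holder y -154.8
0.7997493743896484 5 -5
20 [ 4.  -3.5]
24 [ 4.8 -4.2]
27 [ 5.4 -4.7]
30 [ 6.  -5.2]
33 [ 6.6 -5.7]
```

```bash
python3 shift.py '[[5,2,0,0,0],[5,2,0,0,0],[5,2,0,0,0],[5,2,0,0,0],[5,2,0,0,0]]';  python3 shift.py '[[5,-3,0,0,0],[5,-5,0,0,0]]'; python3 shift.py '[[5,-3,0,0,0],[5,-3,0,0,0]]'; python3 d.py 616 -249.3 281 1.216;python3 shift.py '[[5,-3,0,0,0],[5,-3,0,0,0]]'; python3 d.py 616 -249.3 281 1.216
```

```text
time: 5.88
tool_pos: [617.3, -245.9, 280.6]
tcp_rot: [-3.14, 0.0, 1.216]
contact_force: [-14.6, 4.8, 5.6]
grip_width: 14.6
finger_force: 7.4
time: 6.12
tool_pos: [616.5, -247.2, 280.6]
tcp_rot: [-3.139, -0.007, 1.216]
contact_force: [4.6, 19.1, 1.7]
grip_width: 13.8
finger_force: 30.0
time: 6.38
tool_pos: [616.2, -248.0, 280.6]
tcp_rot: [-3.139, -0.011, 1.217]
contact_force: [6.1, 23.9, 2.6]
grip_width: 13.5
finger_force: 30.0
t 6.38 pos [ 616.2 -248.   280.6] yaw 1.217 F [ 6.1 23.9  2.6] w 13.5 j [-0.5   0.7   1.26  0.01  1.18 -0.15]
shift [-1.3  0.3 -0.4] turn 0.001
time: 6.62
tool_pos: [615.8, -249.0, 280.5]
tcp_rot: [-3.139, -0.014, 1.218]
contact_force: [9.1, 30.5, 3.0]
grip_width: 13.9
finger_force: 30.0
t 6.62 pos [ 615.8 -249.   280.5] yaw 1.218 F [ 9.1 30.5  3. ] w 13.9 j [-0.5   0.7   1.26  0.01  1.18 -0.16]
shift [-0.2  0.3 -0.5] turn 0.002
```

Force rises at once, but travel looks like ~25 mm, not 30. A fingertip may be touching the lug at the bar's end, so I'll regrip higher and pull again.

```bash
python3 shift.py '[[5,9,0,0,0],[50,10,0,0,0],[50,10,0,0,0],[50,10,0,-10,0],[50,10,0,-10,0]]'; python3 shift.py '[[5,0,0,0,0],[5,0,0,0,0],[5,0,0,0,0],[5,0,0,0,0],[5,0,0,0,0]]'; python3 d.py 616 -249.3 281 1.216;  python3 shift.py '[[5,-3,0,0,0],[5,-5,0,0,0]]'; python3 shift.py '[[5,-3,0,0,0],[5,-3,0,0,0]]'; python3 d.py 616 -249.3 281 1.216
```

```text
time: 7.25
tool_pos: [617.3, -247.7, 292.1]
tcp_rot: [3.139, 0.001, 1.215]
contact_force: [1.0, 0.1, -0.2]
grip_width: 48.0
finger_force: 0.0
time: 7.88
tool_pos: [616.7, -246.7, 290.5]
tcp_rot: [-3.139, -0.0, 1.216]
contact_force: [-4.5, 2.3, 1.0]
grip_width: 13.6
finger_force: 30.0
t 7.88 pos [ 616.7 -246.7  290.5] yaw 1.216 F [-4.5  2.3  1. ] w 13.6 j [-0.5   0.69  1.25 -0.    1.2  -0.14]
shift [-2.7  0.2  9.5] turn -0.0
time: 8.12
tool_pos: [615.8, -249.2, 290.5]
tcp_rot: [-3.139, -0.006, 1.216]
contact_force: [1.7, 16.3, 2.5]
grip_width: 13.9
finger_force: 30.0
time: 8.38
tool_pos: [615.5, -249.9, 290.5]
tcp_rot: [-3.139, -0.009, 1.217]
contact_force: [3.0, 20.3, 3.9]
grip_width: 13.8
finger_force: 30.0
t 8.38 pos [ 615.5 -249.9  290.5] yaw 1.217 F [ 3.  20.3  3.9] w 13.8 j [-0.5   0.69  1.25  0.01  1.2  -0.15]
shift [0.7 0.3 9.5] turn 0.001
```

```bash
python3 shift.py '[[5,4,0,0,0],[60,4,0,0,0],[60,4,0,0,0],[60,4,0,0,0],[60,4,0,-50,0]]'; python3 shift.py '[[92,0,0,-60,0],[92,0,-60,-60,0],[92,0,-120,-60,0],[92,0,-180,-60,0],[92,0,-180,-60,0]]';python3 shift.py '[[92,0,0,0,0]]'
python3 - <<'E'
from h import *
cap={n:eyes.capture(n) for n in('side','top')}
out=[]
for n in cap:
    b=cv2.imread(f'pics/{n}0.png');a=cap[n]['color'][:,:,::-1].copy();cv2.imwrite(f'pics/{n}3.png',a)
    u,v=proj(cap[n],[626.7,-221.4,115]).astype(int)
    f=lambda im:cv2.resize(im[v-30:v+25,u-35:u+30],None,fx=6,fy=6,interpolation=2)
    out.append(np.hstack([f(b),f(a)]));print(n,u,v)
    for d in(0,25,30):print(d,(proj(cap[n],[626.7-d*.347,-221.4-d*.938,118])).round(1))
cv2.imwrite('pics/cmp.png',np.vstack(out)[:,:]);print(np.vstack(out).shape)
E
```

```text
time: 9.0
tool_pos: [615.0, -250.8, 336.8]
tcp_rot: [-3.133, -0.001, 1.215]
contact_force: [-0.2, -0.5, -0.7]
grip_width: 49.3
finger_force: 0.0
time: 9.62
tool_pos: [443.5, -186.5, 400.5]
tcp_rot: [-3.138, -0.0, 1.215]
contact_force: [0.9, -0.7, 1.1]
grip_width: 91.8
finger_force: 0.0
time: 9.75
tool_pos: [447.5, -188.7, 401.6]
tcp_rot: [3.139, 0.001, 1.215]
contact_force: [-0.1, -0.3, -0.5]
grip_width: 91.9
finger_force: 0.0
side 303 185
0 [303.6 184.5]
25 [308.6 180.2]
30 [309.6 179.3]
top 367 178
0 [368.1 178.3]
25 [377.1 181.6]
30 [378.9 182.3]
(660, 780, 3)
```

Run:
```python
import cv2;a=cv2.imread('pics/cmp.png');cv2.imwrite('pics/cmp2.png',cv2.resize(a,(709,600)))
b=cv2.imread('pics/top0.png');c=cv2.imread('pics/top3.png');import numpy as np
# upsampled template of the tab from the top view
f=lambda im:cv2.resize(im,None,fx=8,fy=8,interpolation=2)
for (x,y) in((362,173),(364,174)):
    T=f(b[y:y+10,x:x+12]);r=cv2.matchTemplate(f(c[165:195,355:395]),T,cv2.TM_CCOEFF_NORMED);_,v,_,l=cv2.minMaxLoc(r);print(v,l[0]/8+355-x,l[1]/8+165-y)
```

```text
0.9888713359832764 7.875 3.0
0.9110685586929321 7.875 3.125
```

View pics/cmp2.png

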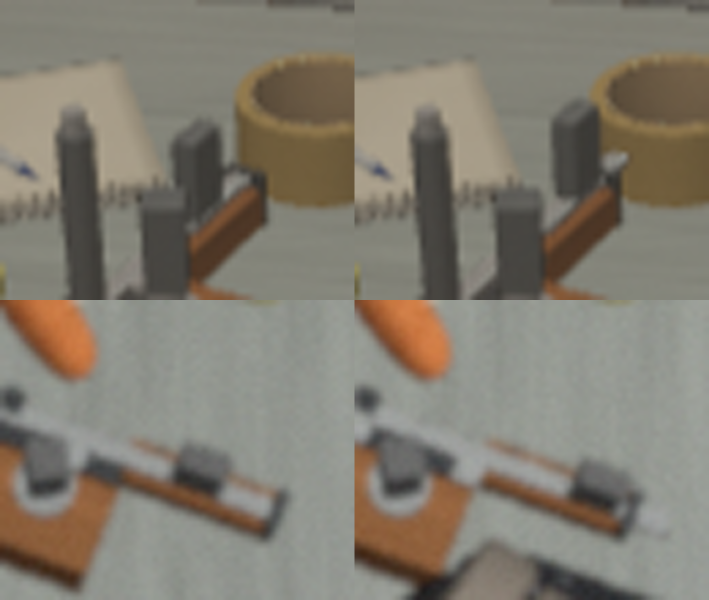

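Bottom row (top view): the tab moved by (7.9, 3.0) px, about 22 mm, and is not clearly at the end bracket. To rule out the fingers catching, I'll push it from behind with closed fingers.

```bash
python3 d.py 629 -215.2 330 1.216; python3 shift.py '[[0,0,60,20,0],[0,0,120,40,0],[0,39,178,72,0],[0,39,178,72,0],[0,39,178,72,0]]';python3 shift.py '[[0,0,0,0,0],[0,0,0,0,0]]'; python3 d.py 629 -215.2 275 1.216
```

```text
t 9.85 pos [ 448.2 -188.9  401.1] yaw 1.216 F [ 0.1 -0.  -1.4] w 92.0 j [-0.56  0.27  1.63 -0.    1.23 -0.2 ]
shift [ 38.2 178.7  71.1] turn -0.0
time: 10.48
tool_pos: [628.3, -213.2, 327.2]
tcp_rot: [-3.14, 0.0, 1.217]
contact_force: [-0.2, 0.2, 0.4]
grip_width: 46.7
finger_force: 0.0
time: 10.72
tool_pos: [626.7, -213.9, 330.4]
tcp_rot: [3.14, 0.0, 1.215]
contact_force: [0.1, 0.0, 0.4]
grip_width: 26.3
finger_force: 0.0
t 10.72 pos [ 626.7 -213.9  330.4] yaw 1.215 F [0.1 0.  0.4] w 26.3 j [-0.44  0.65  1.21 -0.    1.27 -0.09]
shift [-0.4  2.6 55.4] turn -0.001
```

```bash
python3 shift.py '[[0,0,2,0,0],[0,0,2,20,0],[0,0,2,55,0],[0,0,2,55,0],[0,0,2,55,0]]'; python3 shift.py '[[0,-4,0,0,0],[0,-8,0,0,0]]'; python3 d.py 629 -215.2 275 1.216; python3 shift.py '[[0,-4,0,0,0],[0,-6,0,0,0],[0,-6,0,0,0]]'; python3 d.py 629 -215.2 275 1.216
```

```text
time: 11.35
tool_pos: [629.6, -214.4, 275.2]
tcp_rot: [3.14, 0.0, 1.216]
contact_force: [0.6, 0.3, -0.1]
grip_width: 0.2
finger_force: 0.0
time: 11.6
tool_pos: [626.6, -222.0, 275.0]
tcp_rot: [3.14, 0.0, 1.216]
contact_force: [0.6, 0.3, 0.0]
grip_width: 1.0
finger_force: 0.0
t 11.6 pos [ 626.6 -222.   275. ] yaw 1.216 F [0.6 0.3 0. ] w 1.0 j [-0.46  0.71  1.27 -0.    1.16 -0.1 ]
shift [ 7.2 -0.1 -0. ] turn -0.0
time: 11.98
tool_pos: [625.6, -224.5, 274.7]
tcp_rot: [3.14, -0.006, 1.217]
contact_force: [5.5, 12.9, 2.8]
grip_width: 0.6
finger_force: 7.2
t 11.97 pos [ 625.6 -224.5  274.7] yaw 1.217 F [ 5.5 12.9  2.8] w 0.6 j [-0.46  0.71  1.27  0.01  1.16 -0.11]
shift [ 9.9 -0.  -0.3] turn 0.001
```

```bash
python3 shift.py '[[0,-3,0,0,0],[0,-3,0,0,0]]'; python3 d.py 629 -215.2 275 1.216; python3 shift.py '[[0,-2,0,0,0],[0,-2,0,0,0]]'; python3 d.py 629 -215.2 275 1.216
```

```text
time: 12.22
tool_pos: [625.3, -225.3, 274.7]
tcp_rot: [3.14, -0.01, 1.217]
contact_force: [9.3, 22.8, 4.2]
grip_width: 0.6
finger_force: 12.0
t 12.22 pos [ 625.3 -225.3  274.7] yaw 1.217 F [ 9.3 22.8  4.2] w 0.6 j [-0.46  0.71  1.27  0.01  1.16 -0.11]
shift [10.7  0.  -0.3] turn 0.001
time: 12.48
tool_pos: [625.1, -225.7, 274.7]
tcp_rot: [3.14, -0.012, 1.218]
contact_force: [11.2, 28.4, 4.0]
grip_width: 0.1
finger_force: 15.2
t 12.47 pos [ 625.1 -225.7  274.7] yaw 1.218 F [11.2 28.4  4. ] w 0.1 j [-0.46  0.71  1.27  0.01  1.16 -0.12]
shift [11.2  0.  -0.3] turn 0.002
```

The push also meets a hard stop (28 N, no travel), with the tab at holder y ≈ −154, so the lock is at its end stop. On to the probe.

```bash
python3 shift.py '[[0,14,0,0,0],[0,14,0,-50,0],[40,14,0,-100,0],[92,14,0,-142,0],[92,14,0,-142,-0.15]]'; python3 d.py 645 -91.2 418 1.637; python3 shift.py '[[92,60,12,0,-0.18],[92,115,25,0,-0.35],[92,122,25,0,-0.42],[92,122,25,0,-0.42],[92,122,25,0,-0.42]]'; python3 d.py 645 -91.2 342 1.637
```

```text
time: 13.1
tool_pos: [627.6, -219.2, 420.8]
tcp_rot: [3.133, 0.003, 1.369]
contact_force: [0.2, 0.8, -0.5]
grip_width: 25.6
finger_force: 0.0
t 13.1 pos [ 627.6 -219.2  420.8] yaw 1.369 F [ 0.2  0.8 -0.5] w 25.6 j [-0.45  0.6   1.06 -0.    1.47 -0.25]
shift [128.9  -8.7   2.8] turn -0.268
time: 13.72
tool_pos: [676.6, -105.4, 415.8]
tcp_rot: [-3.141, 0.001, 1.783]
contact_force: [-0.0, -0.9, -0.2]
grip_width: 76.0
finger_force: 0.0
t 13.72 pos [ 676.6 -105.4  415.8] yaw 1.783 F [-0.  -0.9 -0.2] w 76.0 j [-0.27  0.65  0.99 -0.    1.51 -0.48]
shift [ 20.6 -27.9  73.8] turn 0.146
```

```bash
python3 shift.py '[[92,20,-28,0,0.146],[92,20,-28,0,0.146],[92,20,-28,0,0.146],[92,20,-28,0,0.146]]'; python3 d.py 645 -91.2 342 1.637
```

```text
time: 14.22
tool_pos: [645.7, -91.7, 415.9]
tcp_rot: [3.141, 0.001, 1.639]
contact_force: [-0.2, 0.1, -0.3]
grip_width: 91.6
finger_force: 0.0
t 14.22 pos [645.7 -91.7 415.9] yaw 1.639 F [-0.2  0.1 -0.3] w 91.6 j [-0.26  0.58  1.11 -0.    1.45 -0.33]
shift [ 0.5 -0.7 73.9] turn 0.002
```

Run:
```python
from h import *
t=eyes.capture('side')
b=cv2.imread('pics/side0.png')
# probe bar in side view: fit dark bar centre columns, rows of the bar
g=cv2.cvtColor(cv2.imread('pics/side3.png'),cv2.COLOR_BGR2GRAY).astype(int)
for z in(120,140,160,180,200,215):
    u,v=proj(t,[645,-91.2,z]);v=int(round(v));row=g[v,int(u)-12:int(u)+13];k=np.flatnonzero(row<95)+int(u)-12;print(z,round(u,1),v,k)
```

```text
120 284.8 212 [278 279 280 281 282 283 284 285 286 287 289 290 291 292]
140 284.2 204 [281 282 283 284 285 286 294 295 296]
160 283.6 197 [280 281 282 283 284 285 286 294 295]
180 283.0 190 [279 280 281 282 283 284 285 293 295]
200 282.4 182 [279 280 281 282 283 284]
215 281.9 176 []
```

```bash
python3 shift.py '[[92,0,0,40,0],[92,0,0,74,0],[92,0,0,74,0],[30,0,0,74,0],[5,0,0,74,0]]'; python3 shift.py '[[5,0,0,0,0],[5,0,0,0,0],[5,0,0,0,0],[5,0,0,0,0],[5,0,0,0,0]]';python3 shift.py '[[5,0,0,0,0],[5,0,0,0,0]]'; python3 d.py 645 -91.2 342 1.637
```

```text
time: 14.9
tool_pos: [645.7, -91.0, 343.7]
tcp_rot: [3.138, 0.001, 1.64]
contact_force: [0.2, -0.1, 0.2]
grip_width: 76.3
finger_force: 0.0
time: 15.52
tool_pos: [645.3, -90.9, 341.7]
tcp_rot: [-3.142, 0.0, 1.64]
contact_force: [-0.0, -0.7, 0.0]
grip_width: 26.6
finger_force: 0.0
time: 15.78
tool_pos: [645.3, -90.9, 341.7]
tcp_rot: [3.142, 0.0, 1.64]
contact_force: [-0.7, -0.7, -0.5]
grip_width: 15.4
finger_force: 30.0
t 15.78 pos [645.3 -90.9 341.7] yaw 1.64 F [-0.7 -0.7 -0.5] w 15.4 j [-0.26  0.62  1.23 -0.    1.28 -0.33]
shift [-0.3 -0.3 -0.3] turn 0.003
```

```bash
python3 shift.py '[[5,0,0,-6,0],[5,0,0,-12,0],[5,0,0,-18,0]]'; python3 shift.py '[[5,0,0,-20,0],[5,0,0,-45,0],[5,0,0,-80,0],[5,0,0,-120,0],[5,0,0,-150,0]]';python3 d.py 645 -91.2 342 1.637
```

```text
time: 16.15
tool_pos: [645.3, -90.9, 360.4]
tcp_rot: [3.141, 0.0, 1.64]
contact_force: [-0.6, 0.7, -0.6]
grip_width: 15.4
finger_force: 30.0
time: 16.77
tool_pos: [644.9, -90.8, 512.2]
tcp_rot: [3.139, 0.001, 1.64]
contact_force: [-0.3, -0.6, -0.8]
grip_width: 15.5
finger_force: 30.0
t 16.77 pos [644.9 -90.8 512.2] yaw 1.64 F [-0.3 -0.6 -0.8] w 15.5 j [-0.26  0.55  0.91 -0.    1.68 -0.33]
shift [ -0.4   0.  170.2] turn 0.003
```

```bash
python3 shift.py '[[5,25,-45,0,0],[5,50,-90,0,0],[5,75,-130,0,0],[5,100,-160,10,0],[5,126,-167,20,0]]';python3 shift.py '[[5,0,0,0,0],[5,0,0,0,0]]'; python3 d.py 469.4 22.8 390 1.637
```

```text
time: 17.4
tool_pos: [468.0, 24.0, 490.6]
tcp_rot: [3.14, 0.0, 1.639]
contact_force: [0.3, 0.4, -1.4]
grip_width: 15.2
finger_force: 30.0
time: 17.65
tool_pos: [470.3, 23.0, 490.3]
tcp_rot: [3.14, 0.001, 1.64]
contact_force: [0.0, 0.1, -0.3]
grip_width: 15.3
finger_force: 30.0
t 17.65 pos [470.3  23.  490.3] yaw 1.64 F [ 0.   0.1 -0.3] w 15.3 j [-0.11  0.18  1.5  -0.    1.45 -0.18]
shift [-1.000e-01 -9.000e-01  1.003e+02] turn 0.003
```

```bash
python3 shift.py '[[5,0,-1,45,0],[5,0,-1,90,0],[5,0,-1,120,0],[5,0,-1,133,0],[5,0,-1,133,0]]'; python3 d.py 469.4 22.8 357 1.637
python3 - <<'E'
from h import *
a=[]
for n in('side','top'):
    c=eyes.capture(n);u,v=map(int,proj(c,[466,40,90]));a.append(cv2.resize(c['color'][max(v-75,0):max(v-75,0)+120,u-50:u+50,::-1],None,fx=4,fy=4,interpolation=2))
cv2.imwrite('pics/rest1.png',np.hstack(a))
E
```

```text
time: 18.27
tool_pos: [469.5, 22.7, 356.6]
tcp_rot: [-3.141, 0.0, 1.639]
contact_force: [-0.4, -0.6, -1.7]
grip_width: 15.6
finger_force: 30.0
t 18.27 pos [469.5  22.7 356.6] yaw 1.639 F [-0.4 -0.6 -1.7] w 15.6 j [-0.11  0.29  1.74 -0.    1.11 -0.18]
shift [ 0.1 -0.1 -0.4] turn 0.002
```

View pics/rest1.png

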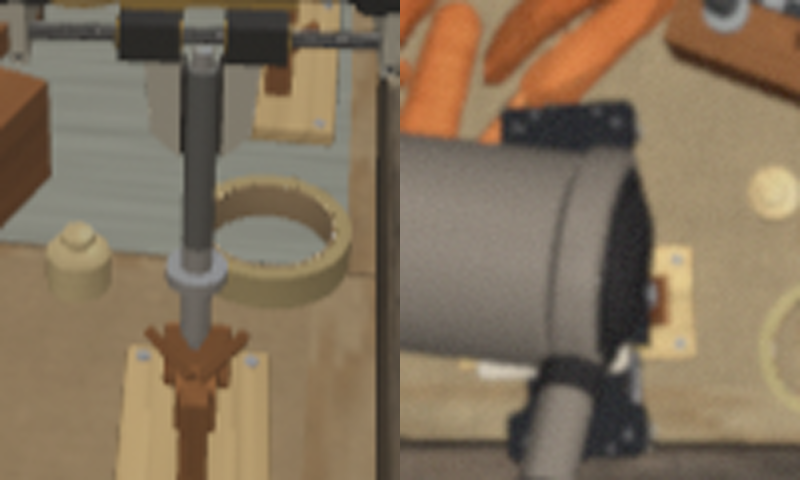

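Run:
```python
from h import *
c=eyes.capture('side');u0,v0=map(int,proj(c,[466,40,90]));v0=max(v0-75,0);u0-=50
P=lambda X:((proj(c,X)-[u0,v0])*4).round(0)
R=lambda x,y,z:[466+.998*x-.066*y,73.7+.066*x+.998*y,z]
for n,X in dict(rimL=R(21,21,124),rimR=R(-21,21,124),lowrimL=R(21,-44,59),lowrimR=R(-21,-44,59),tip=R(0,-51,42),collar=R(0,-51,98),top=R(0,-51,232)).items(): print(n,P(X))
```

```text
rimL [152. 323.]
rimR [242. 328.]
lowrimL [157. 331.]
lowrimR [237. 335.]
tip [197. 348.]
collar [199. 268.]
top [206.  50.]
```

Left: probe upright behind the upper notch's V (rims at 150 and 245, middle 197), with the bar at column 197, so it is centred. Now I lean it along an arc.

```bash
python3 shift.py '[[5,12,4,0,0],[5,12,0,4,0],[5,25,0,8,0],[5,38,0,12,0],[5,51,0,16,0]]' ; python3 d.py 469.4 22.8 357 1.637; python3 shift.py '[[5,8,-4,4,0],[5,16,-4,8,0],[5,25,-4,12,0]]'; python3 d.py 469.4 22.8 357 1.637
```

```text
time: 19.05
tool_pos: [465.9, 74.8, 343.7]
tcp_rot: [3.135, 0.0, 1.64]
contact_force: [-2.5, 0.8, 19.4]
grip_width: 15.5
finger_force: 30.0
t 19.05 pos [465.9  74.8 343.7] yaw 1.64 F [-2.5  0.8 19.4] w 15.5 j [-0.    0.31  1.76 -0.    1.07 -0.07]
shift [-52.1  -0.1 -13.3] turn 0.003
time: 19.42
tool_pos: [460.7, 100.0, 331.9]
tcp_rot: [3.133, -0.001, 1.64]
contact_force: [-0.9, 5.2, 15.9]
grip_width: 15.5
finger_force: 30.0
t 19.43 pos [460.7 100.  331.9] yaw 1.64 F [-0.9  5.2 15.9] w 15.5 j [ 0.05  0.32  1.78  0.    1.03 -0.02]
shift [-77.6   3.3 -25.1] turn 0.003
```

```bash
python3 shift.py '[[5,8,3.5,3,0],[5,16,3.5,9,0],[5,22,3.5,14,0]]'; python3 d.py 469.4 22.8 357 1.637
python3 - <<'E'
from h import *
a=[]
for n in('side','top'):
    c=eyes.capture(n);u,v=map(int,proj(c,[466,70,90]));a.append(cv2.resize(c['color'][max(v-75,0):max(v-75,0)+120,u-50:u+50,::-1],None,fx=4,fy=4,interpolation=2))
cv2.imwrite('pics/rest2.png',np.hstack(a))
E
```

```text
time: 19.8
tool_pos: [461.5, 121.5, 314.9]
tcp_rot: [3.141, 0.0, 1.641]
contact_force: [-0.9, 0.1, 2.5]
grip_width: 15.5
finger_force: 30.0
t 19.8 pos [461.5 121.5 314.9] yaw 1.641 F [-0.9  0.1  2.5] w 15.5 j [ 0.1   0.35  1.78 -0.    1.    0.03]
shift [-99.    1.  -42.1] turn 0.004
```

View pics/rest2.png

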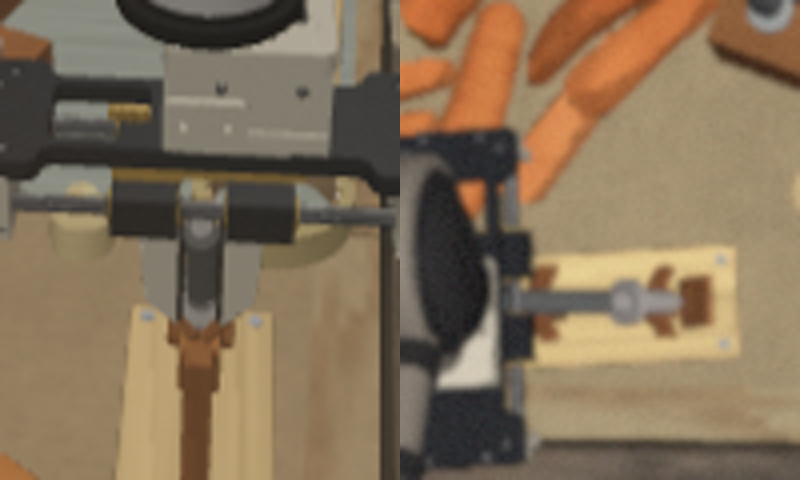

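Right (top view): the bar runs through both V's, with its tip at the stop plate at crop (680,300). Completing the lean and seating it.

```bash
python3 d.py 462.4 128.7 303.1 1.637; python3 shift.py '[[5,4,0.5,5,0],[5,7,0.5,10,0],[5,7,0.5,12,0],[5,7,0.5,12,0]]'; python3 d.py 462.4 128.7 303.1 1.637;  python3 shift.py '[[5,-1,0,2,0],[5,-2,0,3,0],[5,-2,0,3,0]]'; python3 d.py 462.4 128.7 303.1 1.637
```

```text
t 19.9 pos [461.4 121.4 314.3] yaw 1.641 F [-1.  -0.7  1.3] w 15.7 j [ 0.1   0.35  1.78 -0.    1.    0.03]
shift [ 7.2  1.5 11.2] turn 0.004
time: 20.4
tool_pos: [462.1, 129.0, 303.6]
tcp_rot: [3.139, -0.002, 1.639]
contact_force: [-1.3, 6.4, 11.6]
grip_width: 15.6
finger_force: 30.0
t 20.4 pos [462.1 129.  303.6] yaw 1.639 F [-1.3  6.4 11.6] w 15.6 j [0.11 0.37 1.79 0.   0.98 0.04]
shift [-0.3  0.3  0.5] turn 0.002
time: 20.78
tool_pos: [462.9, 128.2, 302.4]
tcp_rot: [3.134, -0.006, 1.639]
contact_force: [-1.2, 14.9, 22.6]
grip_width: 15.5
finger_force: 30.0
t 20.77 pos [462.9 128.2 302.4] yaw 1.639 F [-1.2 14.9 22.6] w 15.5 j [0.11 0.37 1.79 0.01 0.97 0.04]
shift [ 0.5 -0.4 -0.7] turn 0.002
```

```bash
python3 shift.py '[[5,2,0,-3,0],[5,2,0,-3,0],[30,2,0,-3,0],[50,2,0,-3,0],[50,2,0,-3,0]]'; python3 shift.py '[[60,0,0,0,0],[60,0,0,0,0],[60,0,0,-30,0],[92,0,0,-80,0],[92,0,0,-120,0]]';python3 d.py 462.4 128.7 303.1 1.637
python3 - <<'E'
from h import *
a=[]
for n in('side','top'):
    c=eyes.capture(n);u,v=map(int,proj(c,[466,70,90]));a.append(cv2.resize(c['color'][max(v-60,0):max(v-60,0)+120,u-50:u+50,::-1],None,fx=4,fy=4,interpolation=2))
    cv2.imwrite(f'pics/{n}4.png',c['color'][:,:,::-1])
cv2.imwrite('pics/rest3.png',np.hstack(a))
E
```

```text
time: 21.4
tool_pos: [461.7, 127.8, 302.2]
tcp_rot: [-3.141, 0.0, 1.64]
contact_force: [-0.4, -0.2, -0.7]
grip_width: 40.4
finger_force: 0.0
time: 22.02
tool_pos: [461.7, 128.0, 424.5]
tcp_rot: [3.141, 0.0, 1.64]
contact_force: [0.7, 0.4, -0.3]
grip_width: 75.4
finger_force: 0.0
t 22.02 pos [461.7 128.  424.5] yaw 1.64 F [ 0.7  0.4 -0.3] w 75.4 j [ 0.11  0.24  1.61 -0.    1.29  0.04]
shift [  0.7   0.8 121.4] turn 0.003
```

View pics/rest3.png

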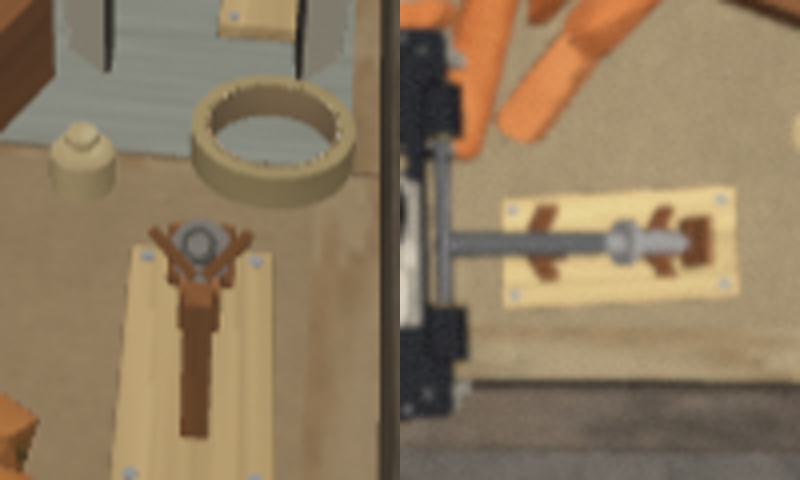

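Left and right: the probe lies in both notches, its tip at the stop plate (crop 685,243). Regripping at 80 mm from the tip, with the bar 7 mm below the grasp point.

```bash
python3 d.py 465.9 75.3 256.6 1.637; python3 shift.py '[[60,-53,0.5,0,0],[60,-53,0.5,40,0],[60,-53,0.5,90,0],[60,-53,0.5,130,0],[60,-53,0.5,130,0]]';python3 d.py 465.9 75.3 256.6 1.637
```

```text
t 22.12 pos [462.3 128.1 427. ] yaw 1.64 F [0.  0.7 0. ] w 83.5 j [ 0.11  0.24  1.61 -0.    1.29  0.04]
shift [-5.290e+01 -1.000e-01  1.704e+02] turn 0.003
time: 22.75
tool_pos: [464.7, 75.1, 289.9]
tcp_rot: [-3.134, -0.0, 1.64]
contact_force: [-0.3, 0.2, 0.1]
grip_width: 60.5
finger_force: 0.0
t 22.75 pos [464.7  75.1 289.9] yaw 1.64 F [-0.3  0.2  0.1] w 60.5 j [-0.    0.38  1.83 -0.    0.94 -0.07]
shift [ 0.1  1.2 33.3] turn 0.003
```

```bash
python3 shift.py '[[60,0,0,15,0],[60,0,0,35,0],[60,0,0,39,0],[60,0,0,39,0]]';python3 d.py 465.9 75.3 256.6 1.637; python3 shift.py '[[5,0,0,0,0],[5,0,0,0,0],[5,0,0,0,0],[5,0,0,0,0],[5,0,0,0,0]]';python3 shift.py '[[5,0,0,0,0],[5,0,0,0,0],[5,0,0,0,0]]'; python3 d.py 465.9 75.3 256.6 1.637
```

```text
time: 23.25
tool_pos: [466.3, 75.2, 254.7]
tcp_rot: [3.14, 0.0, 1.64]
contact_force: [0.3, 0.4, -0.0]
grip_width: 60.0
finger_force: 0.0
t 23.25 pos [466.3  75.2 254.7] yaw 1.64 F [ 0.3  0.4 -0. ] w 60.0 j [-0.    0.44  1.86 -0.    0.84 -0.07]
shift [ 0.1 -0.4 -1.9] turn 0.003
time: 23.88
tool_pos: [465.3, 75.1, 253.5]
tcp_rot: [-3.139, 0.0, 1.64]
contact_force: [-1.2, -1.8, 1.2]
grip_width: 15.6
finger_force: 30.1
time: 24.25
tool_pos: [465.2, 75.0, 253.5]
tcp_rot: [-3.139, 0.0, 1.64]
contact_force: [-4.6, -2.0, 2.6]
grip_width: 15.0
finger_force: 30.0
t 24.25 pos [465.2  75.  253.5] yaw 1.64 F [-4.6 -2.   2.6] w 15.0 j [-0.    0.44  1.87 -0.    0.84 -0.07]
shift [ 0.2  0.7 -3.1] turn 0.003
```

```bash
python3 shift.py '[[5,0,0,-10,0],[5,0,0,-30,0],[5,0,0,-70,0],[5,0,0,-110,0],[5,0,0,-140,0]]'; python3 shift.py '[[5,-60,0,0,0],[5,-120,0,0,0.02],[5,-180,0,0,0.04],[5,-240,0,0,0.07],[5,-300,0,0,0.07]]';python3 d.py 441.2 -326.8 340 1.571
```

```text
time: 24.88
tool_pos: [466.2, 75.3, 396.3]
tcp_rot: [3.138, 0.0, 1.64]
contact_force: [1.5, -0.3, -0.7]
grip_width: 15.2
finger_force: 30.0
time: 25.5
tool_pos: [486.7, -226.2, 394.7]
tcp_rot: [3.139, 0.001, 1.569]
contact_force: [0.3, -0.5, -0.9]
grip_width: 15.3
finger_force: 30.0
t 25.5 pos [ 486.7 -226.2  394.7] yaw 1.569 F [ 0.3 -0.5 -0.9] w 15.3 j [-0.58  0.37  1.51  0.    1.26 -0.58]
shift [-100.7  -45.3   54.7] turn -0.002
```

```bash
python3 shift.py '[[5,-45,-22,10,0],[5,-90,-44,35,0],[5,-101,-45,55,0],[5,-101,-45,55,0],[5,-101,-45,55,0]]';python3 d.py 441.2 -326.8 340 1.571
python3 - <<'E'
from h import *
# tilt check: find bar ends in the top view (pin end & tip) by predicted positions; measure dark/grey bar line
c=eyes.capture('side');o=bot.get_obs()['tool_pos'];G=o-[0,0,163.1]
for n,a in(('tip',-79.8),('end',110.2)):
    X=G+np.array([0,a*.707,a*.707]);print(n,X.round(0),proj(c,X).round(0),proj(eyes.capture('top'),X).round(0))
im=c['color'];g=im.astype(int).max(2)
u0,v0=proj(c,G)
for v in range(int(v0)-60,int(v0)+50,8):
    print(v,'|',' '.join(str(k) for k in g[v,int(u0)-24:int(u0)+25:2]))
E
```

```text
time: 26.12
tool_pos: [442.0, -324.7, 339.8]
tcp_rot: [3.14, 0.001, 1.57]
contact_force: [-0.0, -0.7, -0.9]
grip_width: 15.6
finger_force: 30.0
t 26.12 pos [ 442.  -324.7  339.8] yaw 1.57 F [-0.  -0.7 -0.9] w 15.6 j [-0.77  0.44  1.56  0.    1.14 -0.77]
shift [-2.1 -0.8 -0.2] turn -0.001
tip [ 442. -381.  120.] [379. 159.] [432. 250.]
end [ 442. -247.  255.] [379. 135.] [387. 249.]
89 | 146 146 146 145 146 144 61 76 108 113 108 101 99 99 97 94 93 92 93 97 67 128 138 56 86
97 | 134 143 124 115 107 104 135 124 49 32 33 33 32 31 31 32 31 30 30 79 143 155 163 159 83
105 | 147 147 149 148 149 150 149 149 150 147 126 127 126 126 126 126 126 126 126 126 126 126 126 121 88
113 | 45 45 46 46 49 58 59 60 76 103 125 126 126 125 125 125 126 126 126 126 126 127 126 60 88
121 | 43 43 43 42 42 42 41 42 42 41 43 53 63 64 76 77 78 90 90 94 78 89 87 46 45
129 | 77 85 94 100 89 44 45 44 45 45 78 116 122 130 97 47 48 48 49 50 135 140 137 58 83
137 | 95 68 85 92 93 106 103 126 126 119 89 82 86 83 109 107 105 107 106 91 133 135 139 58 77
145 | 123 130 128 135 137 136 128 127 127 126 49 54 54 53 126 126 126 131 132 132 136 140 142 57 79
153 | 117 119 122 125 125 130 134 115 127 123 63 75 76 63 126 126 128 131 131 131 140 139 137 58 77
161 | 133 133 133 134 133 133 132 132 131 131 131 131 131 131 130 130 130 129 129 129 137 139 141 60 80
169 | 134 134 134 133 133 133 133 132 117 121 126 124 125 131 128 128 128 130 131 131 137 138 144 61 80
177 | 136 136 137 137 137 137 137 134 95 93 95 88 90 98 99 97 118 134 134 134 128 131 132 61 76
185 | 133 134 133 133 133 133 133 113 94 93 95 110 103 95 97 97 136 136 136 135 142 141 142 61 85
193 | 133 132 132 132 138 183 182 177 181 176 98 97 100 173 173 171 167 170 121 131 140 141 139 59 82
```

```bash
python3 shift.py '[[5,-2,-1,25,0],[5,-2,-1,50,0],[5,-2,-1,66,0],[5,-2,-1,70,0],[5,-2,-1,70,0]]';python3 d.py 441.2 -326.8 265.5 1.571; python3 shift.py '[[5,2,0,6,0],[5,6,0,10,0],[5,12,0,16,0]]';python3 d.py 441.2 -314.6 253 1.571
```

```text
time: 26.9
tool_pos: [440.8, -327.1, 269.2]
tcp_rot: [3.141, 0.001, 1.57]
contact_force: [0.9, -0.2, -0.8]
grip_width: 15.2
finger_force: 30.0
t 26.9 pos [ 440.8 -327.1  269.2] yaw 1.57 F [ 0.9 -0.2 -0.8] w 15.2 j [-0.78  0.53  1.64 -0.    0.98 -0.78]
shift [0.3 0.4 3.7] turn -0.001
time: 27.28
tool_pos: [440.4, -315.4, 253.0]
tcp_rot: [3.141, 0.002, 1.569]
contact_force: [-1.9, -3.7, 0.7]
grip_width: 14.9
finger_force: 30.0
t 27.27 pos [ 440.4 -315.4  253. ] yaw 1.569 F [-1.9 -3.7  0.7] w 14.9 j [-0.76  0.54  1.67 -0.    0.93 -0.76]
shift [ 0.8  0.8 -0. ] turn -0.002
```

```bash
python3 shift.py '[[5,3,0,5,0],[5,6,0,10,0],[5,8.5,0,15,0]]';python3 d.py 441.2 -306.1 237.9 1.571; python3 shift.py '[[5,2,0,6,0],[5,3,0,10,0],[5,4,0,13,0]]';python3 d.py 441.2 -301.8 221.1 1.571
```

```text
time: 27.65
tool_pos: [440.4, -306.3, 237.3]
tcp_rot: [-3.141, -0.0, 1.57]
contact_force: [-2.2, -2.6, 1.0]
grip_width: 15.1
finger_force: 30.0
t 27.65 pos [ 440.4 -306.3  237.3] yaw 1.57 F [-2.2 -2.6  1. ] w 15.1 j [-0.75  0.55  1.7  -0.    0.89 -0.75]
shift [ 0.2  0.8 -0.6] turn -0.001
time: 28.02
tool_pos: [440.5, -302.6, 224.4]
tcp_rot: [-3.141, 0.0, 1.57]
contact_force: [-2.7, -2.5, 2.0]
grip_width: 15.5
finger_force: 30.0
t 28.02 pos [ 440.5 -302.6  224.4] yaw 1.57 F [-2.7 -2.5  2. ] w 15.5 j [-0.75  0.57  1.72 -0.    0.85 -0.74]
shift [0.8 0.7 3.3] turn -0.001
```

```bash
python3 shift.py '[[5,0.5,-0.7,2,0],[5,0.5,-0.7,3.5,0],[5,0.5,-0.7,3.5,0]]';python3 d.py 441.2 -301.8 221.1 1.571; python3 shift.py '[[5,0,0,1.5,0],[5,0,0,3,0],[5,0,0,3,0]]';python3 d.py 441.2 -301.8 221.1 1.571
```

```text
time: 28.4
tool_pos: [439.9, -302.1, 221.7]
tcp_rot: [3.141, 0.0, 1.57]
contact_force: [-2.8, -0.7, 6.2]
grip_width: 15.3
finger_force: 30.0
t 28.4 pos [ 439.9 -302.1  221.7] yaw 1.57 F [-2.8 -0.7  6.2] w 15.3 j [-0.75  0.57  1.72  0.    0.85 -0.74]
shift [0.3 1.3 0.6] turn -0.001
time: 28.78
tool_pos: [439.7, -302.0, 221.0]
tcp_rot: [3.141, 0.001, 1.57]
contact_force: [-8.6, 4.6, 25.7]
grip_width: 15.4
finger_force: 30.0
t 28.77 pos [ 439.7 -302.   221. ] yaw 1.57 F [-8.6  4.6 25.7] w 15.4 j [-0.75  0.57  1.72 -0.    0.84 -0.74]
shift [ 0.2  1.5 -0.1] turn -0.001
```

```bash
python3 shift.py '[[5,0,-1.2,-2,0],[5,0,-1.2,-2.5,0]]';python3 d.py 441.2 -301.8 221.1 1.571; python3 shift.py '[[5,-1,0,0,0],[5,-2,0,0,0],[5,-2,0,0,0]]';python3 d.py 441.2 -305.8 221.1 1.571
python3 - <<'E'
from h import *
t=eyes.capture('top');s=eyes.capture('side')
h=cv2.cvtColor(t['color'],cv2.COLOR_RGB2HSV)
# along the bar axis (z=58) near the tip, list saturation / value: grey tip vs brown plate
for y in range(-360,-400,-2):
    u,v=proj(t,[440,y,64]).round().astype(int);print(y,u,v,h[v,u].tolist())
E
```

```text
time: 29.02
tool_pos: [438.9, -302.0, 221.0]
tcp_rot: [3.14, 0.0, 1.57]
contact_force: [1.1, 0.8, 2.3]
grip_width: 15.2
finger_force: 30.0
t 29.02 pos [ 438.9 -302.   221. ] yaw 1.57 F [1.1 0.8 2.3] w 15.2 j [-0.75  0.57  1.73  0.    0.84 -0.75]
shift [ 0.2  2.3 -0.1] turn -0.001
time: 29.4
tool_pos: [439.0, -303.4, 220.6]
tcp_rot: [3.141, -0.002, 1.57]
contact_force: [2.0, 5.5, 5.8]
grip_width: 14.8
finger_force: 30.0
t 29.4 pos [ 439.  -303.4  220.6] yaw 1.57 F [2.  5.5 5.8] w 14.8 j [-0.75  0.58  1.72  0.    0.85 -0.75]
shift [-2.4  2.2 -0.5] turn -0.001
-360 418 251 [16, 32, 118]
-362 419 251 [16, 36, 122]
-364 420 251 [16, 38, 126]
-366 421 251 [18, 37, 124]
-368 421 251 [18, 37, 124]
-370 422 251 [20, 41, 125]
-372 423 251 [15, 35, 132]
-374 424 251 [18, 35, 132]
-376 424 251 [18, 35, 132]
-378 425 251 [16, 39, 137]
-380 426 251 [17, 35, 138]
-382 427 251 [18, 36, 141]
-384 427 251 [18, 36, 141]
-386 428 251 [19, 38, 142]
-388 429 251 [16, 34, 142]
-390 430 251 [14, 37, 144]
-392 430 251 [14, 37, 144]
-394 431 251 [14, 37, 144]
-396 432 251 [15, 35, 146]
-398 433 251 [18, 35, 145]
```

```bash
python3 shift.py '[[5,-1.5,0,-0.5,0],[5,-3,0,-0.5,0],[5,-3,0,-0.5,0]]';python3 d.py 441.2 -305.8 221.1 1.571; python3 shift.py '[[5,-1.5,0,0,0],[5,-3,0,0,0],[5,-3,0,0,0]]';python3 d.py 441.2 -305.8 221.1 1.571
```

```text
time: 29.88
tool_pos: [438.7, -307.2, 221.0]
tcp_rot: [3.142, 0.0, 1.57]
contact_force: [1.6, 2.0, 1.1]
grip_width: 15.3
finger_force: 30.0
t 29.88 pos [ 438.7 -307.2  221. ] yaw 1.57 F [1.6 2.  1.1] w 15.3 j [-0.75  0.58  1.72  0.    0.85 -0.75]
shift [ 1.4  2.5 -0.1] turn -0.001
time: 30.25
tool_pos: [438.6, -310.4, 221.2]
tcp_rot: [3.141, 0.0, 1.57]
contact_force: [1.9, 0.6, 0.7]
grip_width: 15.2
finger_force: 30.0
t 30.25 pos [ 438.6 -310.4  221.2] yaw 1.57 F [1.9 0.6 0.7] w 15.2 j [-0.76  0.58  1.71 -0.    0.85 -0.76]
shift [4.6 2.6 0.1] turn -0.001
```

```bash
python3 shift.py '[[5,-1,0,0,0],[5,-2,0,0,0],[5,-2,0,0,0]]'|grep -E 'pos|force'; python3 shift.py '[[5,-1,0,0,0],[5,-2,0,0,0],[5,-2,0,0,0]]'|grep -E 'pos|force'
python3 - <<'E'
from h import *
s=eyes.capture('side');g=s['color'].astype(int)
o=bot.get_obs()['tool_pos']
print(proj(s,[o[0],o[1]+110,58]),proj(s,[o[0],o[1]-26,58]),proj(s,[o[0],-226,12]))
u0=int(proj(s,[o[0],o[1]+110,58])[0])
for v in range(176,216,2): print(v,' '.join('%3d/%-3d'%(a[0],a[0]-a[2]) for a in g[v,u0-12:u0+14:2]))
E
```

```text
tool_pos: [438.6, -311.9, 221.2]
contact_force: [2.3, 3.2, 1.4]
finger_force: 30.0
tool_pos: [438.7, -312.5, 221.1]
contact_force: [4.0, 11.4, 4.1]
finger_force: 30.0
[375.63335594 213.36782954] [378.19088753 186.14198376] [375.22494128 222.67514962]
176  80/34   43/4    42/4    42/5    42/4    47/9    65/11   65/4    57/4    75/24   41/4    40/5    40/3  
178  79/9    44/5    43/4    43/5    42/4    50/11   99/45  132/12  130/12   78/38   41/5    41/5    40/4  
180 124/11  117/9    93/10  109/17  107/17  105/18   85/24  134/12  127/11   70/15   52/6    52/5    40/4  
182 134/11  134/10  133/11  127/19  128/20  123/19  104/10  122/11  120/10   90/12  127/19  128/20  126/18 
184 132/11  132/11  132/11  127/19  127/19  122/19   91/9   115/10  104/11   90/14  127/19  127/20  127/16 
186 134/11  134/10  135/12  127/20  128/20  122/19  114/10  140/11  115/11  109/17  128/20  127/19  126/12 
188 133/11  133/11  131/10  128/20  128/20  110/17  103/9   107/7    94/8   109/17  128/20  127/20  127/11 
190 135/13  174/57  144/12  128/20  127/20  101/15   82/5   101/6    76/6   127/19  127/19  1
[... 609 characters left out ...]
4/6    85/5    87/41  130/61  176/67  177/69  177/68 
204 184/70  185/70  184/70  181/70  177/69   78/9    95/6    84/6   115/50  178/68  177/68  178/69  177/69 
206 183/69  185/70  183/70  181/69  175/68   81/6    93/5    82/6   154/63  179/69  177/68  178/68  177/69 
208 182/69  185/70  185/70  180/68  174/67   84/5    94/7    80/7   153/63  179/69  176/67  178/69  177/69 
210 183/70  186/70  186/70  180/69  172/66   81/7   124/7    75/8   169/67  179/68  175/67  177/68  176/68 
212 183/69  186/70  185/70  179/68  171/67   92/9   123/11   76/9   177/68  180/70  175/68  177/68  176/67 
214 183/69  186/70  183/69  179/68  173/68  124/48  110/12  110/54  179/69  180/69  175/68  177/68  176/68
```

The force in y now shows the tip against the end plate. Easing off, pressing lightly, and releasing.

```bash
python3 shift.py '[[5,2,0,1,0],[5,2.5,0,2,0],[5,2.5,0,2,0]]'|grep -E 'pos|force'; python3 shift.py '[[5,0,-0.5,-1.5,0],[30,0,-0.5,-1.5,0],[60,0,-0.5,-1.5,0],[60,0,-0.5,-1.5,0],[60,0,-0.5,-1.5,0]]'|grep -E 'pos|force|width'; python3 shift.py '[[60,0,0,0,0],[60,0,0,-20,0],[60,0,0,-70,0],[60,0,0,-130,0],[60,0,0,-190,0]]'|grep -E 'pos|force|width'; python3 shift.py '[[60,60,0,0,0],[60,120,0,0,0],[60,180,0,0,0],[60,240,0,0,0],[60,240,0,0,0]]'|grep -E 'pos|force|width'
python3 - <<'E'
from h import *
for n in('side','top'): 
    c=eyes.capture(n);cv2.imwrite(f'pics/{n}9.png',c['color'][:,:,::-1])
    if n=='top':
        g=c['color'].astype(int)
        for dx in(-12,-4,0,4,12):
            print(dx,' '.join('%d:%d/%d'%(y,*(lambda a:(a[0],a[0]-a[2]))(g[tuple(proj(c,[440+dx,y,62]).round().astype(int)[::-1])])) for y in list(range(-400,-370,3))+list(range(-340,-325,3))+list(range(-230,-190,3))))
E
```

```text
tool_pos: [438.8, -311.6, 220.5]
contact_force: [1.3, 5.8, 11.3]
finger_force: 30.0
tool_pos: [438.0, -311.7, 220.5]
contact_force: [0.4, 0.5, 0.7]
grip_width: 50.3
finger_force: 0.0
tool_pos: [437.9, -311.4, 412.6]
contact_force: [0.6, -0.7, 0.0]
grip_width: 59.9
finger_force: 0.0
tool_pos: [437.9, -68.2, 411.0]
contact_force: [0.3, -0.1, 0.7]
grip_width: 59.9
finger_force: 0.0
-12 -400:152/42 -397:141/70 -394:108/64 -391:77/46 -388:74/39 -385:69/43 -382:69/40 -379:111/47 -376:176/67 -373:204/77 -340:164/35 -337:141/15 -334:125/12 -331:154/45 -328:191/69 -230:222/81 -227:223/80 -224:217/81 -221:186/65 -218:152/27 -215:150/7 -212:150/1 -209:150/3 -206:147/2 -203:148/1 -200:148/2 -197:149/1 -194:149/3 -191:153/3
-4 -400:144/35 -397:133/59 -394:104/58 -391:76/44 -388:75/33 -385:79/19 -382:115/13 -379:130/13 -376:145/17 -373:151/17 -340:156/6 -337:153/5 -334:132/3 -331:143/5 -328:148/8 -230:108/16 -227:114/18 -224:112/19 -221:105/16 -218:103/10 -215:96/2 -212:96/0 -209:109/1 -206:127/4 -203:139/3 -200:139/0 -197:146/1 -194:147/1 -191:150/2
0 -400:138/25 -397:128/55 -394:97/52 -391:75/41
[... 238 characters left out ...]
48/2 -197:142/2 -194:148/3 -191:150/2
4 -400:136/25 -397:124/51 -394:95/52 -391:75/43 -388:85/23 -385:145/4 -382:151/3 -379:152/2 -376:154/2 -373:149/14 -340:156/6 -337:152/4 -334:132/7 -331:143/10 -328:152/9 -230:100/1 -227:102/1 -224:101/2 -221:104/1 -218:104/2 -215:103/-1 -212:100/2 -209:112/3 -206:138/5 -203:152/4 -200:152/5 -197:148/6 -194:143/1 -191:150/3
12 -400:140/28 -397:129/57 -394:106/61 -391:80/48 -388:67/42 -385:66/36 -382:70/34 -379:96/39 -376:155/56 -373:192/69 -340:188/52 -337:138/16 -334:125/20 -331:156/46 -328:202/72 -230:210/78 -227:210/78 -224:202/75 -221:173/59 -218:146/26 -215:141/6 -212:142/2 -209:145/2 -206:144/1 -203:145/1 -200:147/0 -197:148/1 -194:147/2 -191:151/2
```

Run:
```python
from h import *
s=eyes.capture('side');t=eyes.capture('top');g=s['color'].astype(int)
for z in(58,68): print(z,proj(s,[441,-197,z]).round(1),proj(s,[441,-209,z]).round(1))
for v in range(196,222,2): print(v,' '.join('%3d/%-3d'%(a[0],a[0]-a[2]) for a in g[v,366:388:2]))
a=cv2.imread('pics/top3.png');b=t['color'][:,:,::-1]
d=cv2.absdiff(a,b).max(2);
for n,X,r in[('lock',[616,-245,118],14),('square',[624.7,-147.5,110],12),('bulb',[666,-35.5,110],12),('weight',[547,-69,30],12),('wide',[597,-418,40],24)]:
    u,v=proj(t,X).astype(int);p=d[v-r:v+r,u-r:u+r];print(n,(p>45).sum(),p.size)
f=lambda im:cv2.resize(im,None,fx=8,fy=8,interpolation=2)
z=cv2.imread('pics/top0.png')
T=f(z[173:183,362:374]);r=cv2.matchTemplate(f(b[165:195,355:395]),T,cv2.TM_CCOEFF_NORMED);_,v,_,l=cv2.minMaxLoc(r);print('tab shift',v,l[0]/8+355-362,l[1]/8+165-173)
for n,X in(('mask',[438,-108,25]),):
    u,v=proj(t,X).astype(int);p=cv2.absdiff(z,b).max(2)[v-22:v+22,u-22:u+22];print(n,(p>45).sum(),p.size)
```

```text
58 [374.6 214.5] [374.8 211.9]
68 [374.8 211.3] [375.  208.6]
196 177/70  121/69  155/66  177/68   81/6    99/6    77/7   147/63  172/68  140/69  176/69 
198 177/69   95/53  103/57  133/61   82/5    99/7    83/11  153/68  107/61  107/61  176/69 
200 182/70  163/67   95/53   97/51   85/6    97/6    77/12  106/61   98/55  119/56  176/68 
202 182/70  179/69  160/65   94/47   87/6    94/6    76/10  100/55  165/67  171/67  176/68 
204 182/70  179/70  178/69  135/50   90/6    91/6    84/23  161/66  176/68  172/67  176/68 
206 182/70  179/69  177/69  119/40   91/5    87/6    88/30  174/67  176/68  172/68  176/68 
208 183/70  179/69  176/68   97/21   92/6    84/5    91/38  175/68  175/67  171/66  176/68 
210 183/69  179/70  175/68   86/13  106/8    80/6   102/48  176/68  175/68  172/68  175/68 
212 184/70  178/70  175/67   98/23  128/11  108/11  104/50  176/68  175/68  172/67  174/67 
214 185/69  177/69  174/68  137/56  106/11  111/30  134/61  177/69  175/68  172/68  174/67 
216 184/70  176/68  173/66  174/68  164/62  170/66  174/68  177/69  174/67  172/67  175/68 
218 183/70  176/67  173/67  173/67  171/68  170/67  174/68  177/68  174/67  172/67  175/69 
220 181/69  176/68  173/68  173/68  170/67  170/67  175/68  178/69  174/68  171/64  171/59 
lock 3 784
square 0 576
bulb 0 576
weight 460 576
wide 0 2304
tab shift 0.9888655543327332 7.875 3.0
mask 474 1936
```

The probe's tip is at the end plate, its pin end is at the level-axis height, and the lock hasn't moved from its hard stop. Handing in.

```bash
python3 -c "
from plant import bot, eyes
print(bot.close_job(), bot.get_obs()['time'])"
```

```text
the job is handed in; nothing more can be done
the job is handed in; nothing more can be done
```

I handed the job in at about 33 s: the probe was set on the sloping rest and released, and now lies level in the cradle's notches, tip at the end plate. The lock is open against a hard stop, though in the pictures it moved about 22 mm rather than 30, so it either started partly open or did not reach 30 mm. The gripper hid the weight and masking tape in my last check, but nothing touched them.

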